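# Wind the bypass timer, free the sagging guard bolt and hold the gate ajar

### The job

Wind the clockwork bypass timer fully, clockwise by its brass key until it comes up against its stop. Only then open the laser guard: its bolt sags behind a bent keeper, so lift the red knob while you pull it towards the hinge, draw the bolt fully back, swing the gate about 30 degrees open and keep holding it there, because it springs shut; the job finishes with you still holding the gate ajar. Leave the screwdriver, the jar, the mirror mount and the fibre spool where they are, and never throw the gate wide open.

Things in the scene. Friction and masses are not known exactly. Their poses are not given: they have to be found in the camera images.
- key_grip (a point): middle of the brass wing of the timer's key, to be gripped from above: an upright bar 44 mm long (this point's x), 10 mm thick (y), 30 mm tall (15 mm up and down from here), on a thin stem on a grey box 90 x 90 mm, 50 mm high, fixed. This point is on the vertical turning axis, 81 mm above the table. x points to the end with the red pointer. Nothing near stands higher
- key (a joint): how far the key is wound, rad; grows as the key is turned clockwise seen from above (the point's yaw falls by as much). The stop, fully wound, is at 3.2. It starts partly run down, below 0.6. Turning takes about 0.1 N m; let go, it stays where it is
- bolt_grip (a point): grip point on the bolt's upright red knob, a plain post 16 mm thick, its top 20 mm above here; straps and keeper reach no higher than 24 mm below here. With the bolt sagging it is 165 mm above the table. Own y: along the gate to the hinge, the way to pull; z: up; -x: the way the gate opens, towards the robot. Grip it in any yaw. The rod lies 48 mm lower and is 10 mm thick
- bolt_pull (a joint): how far the bolt is drawn towards the hinge, m: 0 shut, 0.048 fully back (its stop). Slight friction, about 1.2 N; stays where it is left
- bolt_lift (a joint): how far the bolt is lifted, m: 0 sagging, 0.016 the most. Weighs 0.25 kg, drops when let go. The downturned tooth at its end must be lifted over 8 mm to pass the keeper's bent lip; sagging, it catches on the lip after 6 mm of pull. The lip is passed from 22 mm of pull; the tooth has left the keeper's cheeks, and the gate can swing, from 38 mm of pull
- keeper_lip (a point): top of the keeper's bent lip, 111 mm above the table, on the fixed aluminium post at the gate's free end; steel cheeks stand 25 mm higher on either side of it
- gate_hinge (a point): point on the gate's vertical hinge axis, 110 mm above the table, fixed; its x and y are those of the closed gate (x away from the robot side, y along the gate to the hinge). With the bolt shut the knob is 175 mm from the hinge axis, fully back 127 mm
- gate (a joint): opening angle of the gate, rad: 0 shut, grows as its free end swings towards the robot (clockwise seen from above), stop at 1.2. A spring shuts it with 0.26 to 0.5 N m; 30 degrees is 0.52
- gate_leaf: the gate itself: aluminium frame with an amber window, 210 mm long, 14 mm thick, from 20 to 100 mm above the table, with the bolt and its brass slide along its top; origin on the hinge axis at table height, y along the gate to the hinge
- driver_mid (a point): orange screwdriver, 160 mm long, lying on the table; a point in its middle. Not to be moved
- jar_mid (a point): small glass jar, 42 mm wide and 55 mm high, on the table; its centre. Not to be moved
- mount_center (a point): black mirror mount on a post, 50 x 35 mm foot, 72 mm high, standing loose on the breadboard behind the gate; its centre. Not to be moved
- spool_center (a point): black and yellow fibre spool, 72 mm across and 16 mm high, lying loose on the breadboard behind the gate; its centre. Not to be moved
Things that resemble listed ones, but are neither listed nor needed, are in the scene too. There is more than one size of the part that bears key_grip; the job needs the largest.

How it is judged:
By the outcome, as a careful person would: the job done as asked, in the order asked, and still so for the second after the job is handed in, while the arm keeps its last pose, push and grip.
It also fails if it takes over 61 s, if anything falls off the work surface, if the arm or the gripper's body presses on something with over 40 N, if the wrist force passes 120 N, or if a joint passes its speed limit or range.

### The arm

A 6-joint arm with a two-finger parallel gripper is mounted at the origin on the work surface. World frame = base frame: x ahead of the robot, y to its left, z up, the work surface at z = 0. Lengths are in m, angles in rad, forces in N, time in s.
With the tool pointing down it reaches from about 0.3 to 0.875 m from the base axis. Payload 6.4 kg.
Tool frame: the origin (TCP) lies at the very end of the fingers, on their centre line; the grasp point (between the pads) lies 19 mm behind it; y points along the fingers, z is the direction in which the jaws open and shut, and the axes are right-handed (so a half turn about y gives the same grasp; the last joint's range is limited). The gripper opens to 85 mm and grips with 20 to 120 N. Pads are 22 mm wide; open, the fingers measure 114 mm over their backs; the gripper's body (76 mm by 85 mm) begins 54 mm behind the grasp point. The pads swing forward as they close: fully open they stand 13 mm farther back than shut.
Start: joints at [1.061, 0.181, 1.607, -0, 1.354, -0.206], TCP at [0.172, 0.549, 0.231] pointing down, gripper open.
Joint ranges: [-2.99, 2.99], [-0.89, 2.07], [0.3, 2.58], [-1.14, 4.28], [0, 2.63], [-3.12, 3.12]. Speed limits (rad/s): [2.57, 2.57, 3.01, 3.14, 3.14, 3.14].

### API

Orientations are given as [roll, pitch, yaw] about the fixed x, y, z axes, in that order (R = Rz(yaw) Ry(pitch) Rx(roll)).
In Python, from workcell import telemetry, vision, job gives the robot as it stands.
- The arm moves only by the tool jog_arm, never from a script. Its argument "commands" is text: rows parted by semicolons, each of 5 numbers parted by spaces: the gripper command: -1 is shut, 1 is fully open, values between are in proportion, then the shift along the tool's x, y, z in m, then the turn about the tool's y in degrees. A call has 1 to 12 rows; each row shifts and turns the commanded pose from where the row before left it, along the tool's axes as they then stand; what a row does not reach is not made up. A row lasts 1/10 s, in which the tool goes at most 50 mm and 8.59 degrees, less where a joint would pass 70% of its speed; a pose out of reach is approached as far as the arm can. A call with a gripper value outside its range is refused whole. The fingers move at their own pace and stop on an object; "grip_force" is the grip in N (left out, the last holds). Time passes only in rows, so rows that do not move let the fingers close. It gives the time, the measured TCP pose, the force and the opening at its end, in the units of the state.
- telemetry.observe(): the state, without advancing time (a new reading comes with each control period).
- vision.get_image(name): name is "scene" or "top" or "wrist"; returns a dict with "pixels" (480x640x3 uint8, red, green, blue), "depth" (480x640 float32, m along the optical axis (not along the pixel's ray), 0 where there is no reading), "camera_matrix" (3x3 intrinsics, pixels), "rvec" (rotation vector, rad) and "tvec" (3), from world to camera coordinates, as OpenCV has them. Camera axes: x right, y down, z forward; pixel columns grow to the right and rows downward; lengths in m; the calibration is good to about 2 mm. A picture is of the moment at which its call begins.
- job.hand_in(): hands the job in, once; it reports no verdict.
Trained networks look in a picture, given as the dict that the camera call returned (one of the last four; its "shot" number tells which), for a name from the list of things; names that differ only in an ending like _2 or _b are one class to them, and where a whole thing is asked for, a point or a joint stands for the part that bears it (a point fixed in the world has none). Each returns a list of dicts, best first, with "p" (0 to 1); they miss things now and then, are a little off and sometimes report something else, mostly with a low value. They report only what shows in the picture. A call takes as long as a camera call. They do not tell look-alikes from the thing itself.
- vision.regions_of(picture, thing): "pixels" (480x640 bool, what is visible of it) and "uv" ([column, row] in pixels, amid what is visible of it).
- vision.tip_of(picture, thing): "uv" ([column, row] in pixels: a listed point, or the origin of a listed thing).
The state is a dict: "clock": time; "qpos": joint angles; "qvel": joint speeds; "joint_efforts": joint torques, N m; "ee_pos": TCP position; "orientation": TCP orientation; "contact_force": force on the tool from outside, world axes, zero at the start; "torque": the same for the moment, N m; "opening": finger opening in m.
Only numpy, scipy, OpenCV 4.12 (cv2) and the standard library are available. Lean on these libraries where they do the work, as an engineer would, in place of code of your own. Each camera call takes 0.05 s, during which the arm holds its last target.

## Working session

There is one attempt and no reset: what is moved stays moved. The work goes in short steps, Python scripts to look and compute and a tool call to move; the robot and the scene stay as the last step left them, time stands still between calls to the robot, and variables do not carry over. Pictures are saved under pics/ and viewed, and the job is handed in when it is done.

Besides the shell and the picture viewer there is one more tool, called as name(argument=value, ...) on one line, values as JSON. jog_arm: Moves the arm, as the interface text tells. Its arguments: {"type":"object","properties":{"commands":{"type":"string"},"grip_force":{"type":"number"}},"required":["commands"]}

```bash
ls; mkdir -p pics; cat > h.py <<'E'
import numpy as np,cv2
from workcell import telemetry,vision,job
def cam(p):
    R,_=cv2.Rodrigues(np.array(p["rvec"],float)); return R,np.array(p["tvec"],float).ravel(),np.array(p["camera_matrix"],float)
def at_z(p,uv,z):
    R,t,K=cam(p); d=R.T@np.linalg.inv(K)@np.array([uv[0],uv[1],1.]); c=-R.T@t
    return c+d*(z-c[2])/d[2]
def by_depth(p,uv):
    R,t,K=cam(p); u,v=int(round(uv[0])),int(round(uv[1])); d=p["depth"][v,u]
    return R.T@(np.linalg.inv(K)@np.array([uv[0],uv[1],1.])*d-t)
def proj(p,X):
    R,t,K=cam(p); q=K@(R@np.array(X,float)+t); return q[:2]/q[2]
def save(p,n,crop=None,s=1):
    im=p["pixels"][:,:,::-1]
    if crop: im=im[crop[1]:crop[3],crop[0]:crop[2]]
    if s!=1: im=cv2.resize(im,None,fx=s,fy=s,interpolation=cv2.INTER_CUBIC)
    cv2.imwrite("pics/"+n,im)
np.set_printoptions(precision=4,suppress=True)
E
python3 - <<'E'
from h import *
print(telemetry.observe())
Z=dict(key_grip=.081,bolt_grip=.165,keeper_lip=.111,gate_hinge=.11,gate_leaf=0,driver_mid=.01,jar_mid=.027,mount_center=.036,spool_center=.03)
for n in("top","scene"):
    p=vision.get_image(n); save(p,n+"1.png"); R,t,K=cam(p);print(n,-R.T@t)
    for k,z in Z.items():
        for r in vision.tip_of(p,k)[:5]: print(k,round(r["p"],2),np.round(r["uv"]),at_z(p,r["uv"],z),by_depth(p,r["uv"]))
E
```

```text
pics
{'clock': 0.0, 'qpos': array([ 1.0607,  0.1815,  1.608 ,  0.    ,  1.3538, -0.2063]), 'qvel': array([ 0.0004,  0.001 , -0.0004,  0.0003, -0.0001,  0.0008]), 'joint_efforts': array([ -0.0005, -44.4874, -35.1332,  -0.0003,   0.0092,   0.    ]), 'ee_pos': array([0.1717, 0.5482, 0.2304]), 'orientation': array([-1.5724,  0.0003, -0.3038]), 'contact_force': array([ 0.3212, -0.4465, -0.3805]), 'torque': array([ 0.0274,  0.0176, -0.04  ]), 'opening': 0.08566644284509588}
top [0.4366 0.0974 0.9391]
key_grip 0.65 [184. 374.] [0.3123 0.2908 0.081 ] [0.3092 0.2957 0.0594]
key_grip 0.55 [216. 294.] [0.4453 0.2413 0.081 ] [0.4453 0.2416 0.0794]
key_grip 0.46 [138. 310.] [0.419  0.3722 0.081 ] [0.4185 0.3789 0.06  ]
bolt_grip 0.91 [464. 172.] [ 0.636  -0.1638  0.165 ] [ 0.6305 -0.1566  0.1863]
bolt_grip 0.36 [343. 186.] [0.6122 0.0304 0.165 ] [0.6471 0.0172 0.0114]
keeper_lip 0.71 [501. 187.] [ 0.6236 -0.2449  0.111 ] [ 0.6207 -0.2397  0.1235]
gate_hinge 0.67 [350. 171.] [0.6524 0.0128 0.11  ] [0.6501 0.0137 0.1187]
gate_hinge 0.21 [390. 108.] [ 0.7634 -0.0581  0.11  ] [ 0.794  -0.0727  0.0326
[... 637 characters left out ...]
]
bolt_grip 0.63 [256. 281.] [ 0.6374 -0.1619  0.165 ] [ 0.638  -0.1625  0.1658]
keeper_lip 0.8 [216. 328.] [ 0.6271 -0.2496  0.111 ] [ 0.6257 -0.2486  0.1094]
gate_hinge 0.75 [329. 264.] [0.6533 0.0107 0.11  ] [0.6549 0.0089 0.1119]
gate_leaf 0.94 [328. 305.] [0.6503 0.0132 0.    ] [0.659  0.0031 0.0123]
gate_leaf 0.59 [254. 278.] [ 0.4809 -0.0322 -0.    ] [ 0.6379 -0.1665  0.174 ]
driver_mid 0.72 [164. 289.] [ 0.3767 -0.1892  0.01  ] [ 0.3859 -0.1945  0.0189]
jar_mid 0.77 [267. 219.] [0.3678 0.1158 0.027 ] [0.3875 0.0977 0.0455]
mount_center 0.55 [310. 388.] [ 0.7901 -0.1904  0.036 ] [ 0.8033 -0.2046  0.0591]
spool_center 0.61 [358. 357.] [ 0.8011 -0.0762  0.03  ] [ 0.802  -0.0775  0.0318]
```

View pics/top1.png

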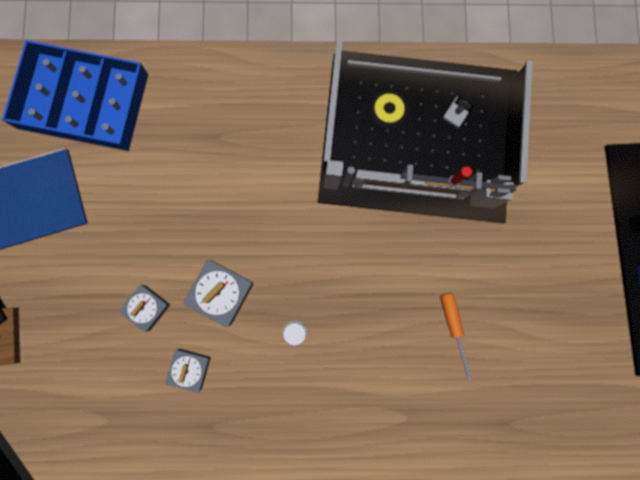

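View pics/scene1.png

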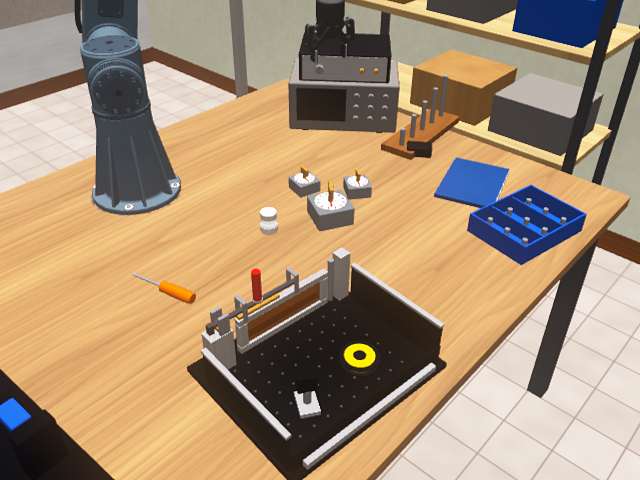

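```bash
python3 - <<'E'
import cv2
a=cv2.imread("pics/top1.png")[250:420,100:270]; cv2.imwrite("pics/top1c.png",cv2.resize(a,None,fx=3.5,fy=3.5,interpolation=2))
E
```

```text
(no output)
```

View pics/top1c.png

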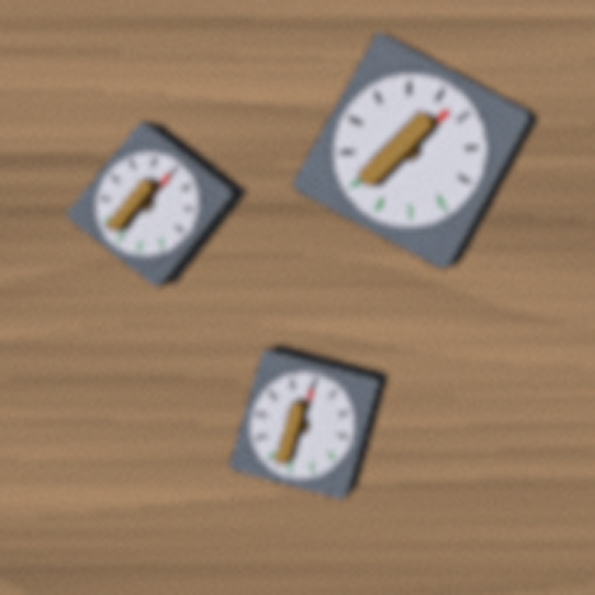

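```bash
cat >> h.py <<'E'
def cloud(p):
    R,t,K=cam(p); h,w=p["depth"].shape; u,v=np.meshgrid(np.arange(w),np.arange(h)); d=p["depth"]
    X=np.stack([u,v,np.ones_like(u)],-1)@np.linalg.inv(K).T*d[...,None]
    X=(X-t)@R; X[d<=0]=np.nan; return X
E
python3 - <<'E'
from h import *
for n in("top","scene"):
    p=vision.get_image(n); X=cloud(p); px=p["pixels"].astype(int)
    near=(abs(X[...,0]-.445)<.08)&(abs(X[...,1]-.24)<.08)
    # wing: gold
    gold=near&(px[...,0]-px[...,2]>50)&(X[...,2]>.055)
    P=X[gold]; print(n,"gold",len(P),np.nanpercentile(P,[2,50,98],axis=0))
    T=P[P[:,2]>.07]; r=cv2.minAreaRect(T[:,:2].astype(np.float32)); print("wing rect",r)
    c=T[:,:2]-T[:,:2].mean(0); print("yaw",np.degrees(np.arctan2(*np.linalg.svd(c)[2][0][::-1])))
    b=near&(X[...,2]>.044)&(X[...,2]<.056); r=cv2.minAreaRect(X[b][:,:2].astype(np.float32)); print("box",r)
    red=(px[...,0]>150)&(px[...,1]<50)&(px[...,2]<60)&(X[...,2]>.12); Q=X[red]
    print("red",len(Q),np.nanpercentile(Q,[2,50,98],axis=0))
    if n=="top": T=Q[Q[:,2]>.18]; print("knobtop",T.mean(0),cv2.minAreaRect(T[:,:2].astype(np.float32)))
    save(p,n+"2.png",(150,230,400,400),3)
E
```

```text
top gold 137 [[0.433  0.2284 0.0668]
 [0.4478 0.2439 0.0952]
 [0.4631 0.2587 0.0988]]
wing rect ((0.4477631151676178, 0.2438090592622757), (0.007759029045701027, 0.04208043962717056), 45.913475036621094)
yaw 135.16082588959614
box ((0.4484863579273224, 0.24493542313575745), (0.09018532931804657, 0.0901053249835968), 61.72254943847656)
red 70 [[ 0.6258 -0.168   0.1827]
 [ 0.6324 -0.1606  0.1851]
 [ 0.6387 -0.1542  0.1879]]
knobtop [ 0.6322 -0.1609  0.185 ] ((0.6325003504753113, -0.16132743656635284), (0.014656889252364635, 0.013550843112170696), 56.350460052490234)
scene gold 103 [[0.4348 0.2269 0.0567]
 [0.4575 0.2376 0.0907]
 [0.4685 0.2602 0.1001]]
wing rect ((0.45180749893188477, 0.24361145496368408), (0.010087165050208569, 0.04990006983280182), 45.1185188293457)
yaw -43.03829329268746
box ((0.4520481824874878, 0.2439703494310379), (0.09244741499423981, 0.09779559075832367), 61.30656814575195)
red 38 [[ 0.6291 -0.1678  0.1818]
 [ 0.6361 -0.1623  0.1851]
 [ 0.6425 -0.1561  0.1876]]
```

View pics/scene2.png

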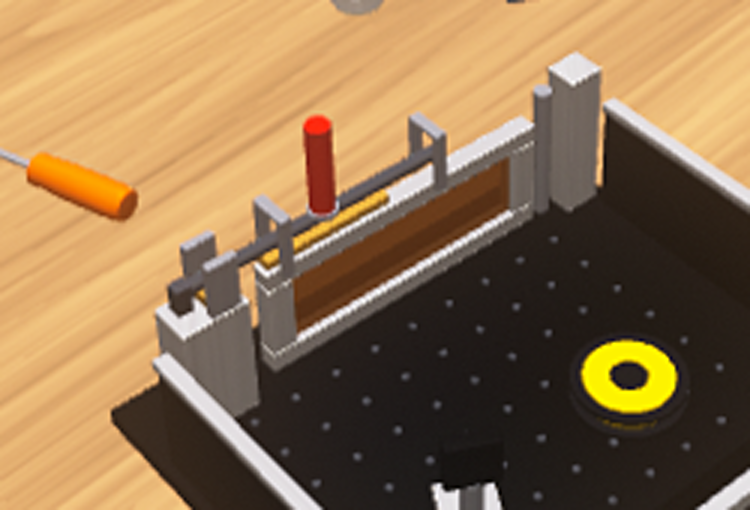

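```bash
cat >> h.py <<'E'
def plan(pos,yaw,n,g=1,p0=None,y0=None,dec=4):
    s=telemetry.observe()
    p=np.array(s["ee_pos"] if p0 is None else p0,float); y=s["orientation"][2] if y0 is None else y0
    a=p.copy(); b=np.array(pos,float); dy=(yaw-y+np.pi)%(2*np.pi)-np.pi if abs(yaw-y)>np.pi+.3 else yaw-y; ya=y
    rows=[]
    for i in range(n):
        tgt=a+(b-a)*(i+1)/n; d=tgt-p
        c,sn=np.cos(y),np.sin(y); r=[c*d[0]+sn*d[1],-d[2],-sn*d[0]+c*d[1]]
        r=np.round(r,dec); t=round(-np.degrees(ya+dy*(i+1)/n-y),1)
        p=p+np.array([c*r[0]-sn*r[2],sn*r[0]+c*r[2],-r[1]]); y-=np.radians(t)
        rows.append("%g %g %g %g %g"%(g,*r,t))
    print("; ".join(rows)); print("ends",p,y)
E
python3 -c "
from h import *
plan([.449,.2445,.19],-.785,12)"
```

```text
1 0.0296 0.0034 -0.0173 2.3; 1 0.0303 0.0035 -0.0161 2.3; 1 0.0309 0.0034 -0.0148 2.3; 1 0.0315 0.0035 -0.0136 2.3; 1 0.032 0.0034 -0.0124 2.3; 1 0.0324 0.0035 -0.011 2.3; 1 0.0329 0.0034 -0.0097 2.3; 1 0.0332 0.0034 -0.0084 2.3; 1 0.0336 0.0035 -0.0071 2.3; 1 0.0338 0.0034 -0.0057 2.3; 1 0.034 0.0035 -0.0043 2.3; 1 0.0342 0.0034 -0.003 2.3
ends [0.449  0.2445 0.19  ] -0.7854591904326189
```

jog_arm(commands="1 0.0296 0.0034 -0.0173 2.3; 1 0.0303 0.0035 -0.0161 2.3; 1 0.0309 0.0034 -0.0148 2.3; 1 0.0315 0.0035 -0.0136 2.3; 1 0.032 0.0034 -0.0124 2.3; 1 0.0324 0.0035 -0.011 2.3; 1 0.0329 0.0034 -0.0097 2.3; 1 0.0332 0.0034 -0.0084 2.3; 1 0.0336 0.0035 -0.0071 2.3; 1 0.0338 0.0034 -0.0057 2.3; 1 0.034 0.0035 -0.0043 2.3; 1 0.0342 0.0034 -0.003 2.3")

```text
clock: 2.3
ee_pos: [0.4499, 0.2433, 0.1901]
orientation: [-1.57, -0.0, -0.787]
contact_force: [-0.3, -0.3, -0.1]
opening: 0.0853
```

jog_arm(commands="1 0 0 0 0; 1 0 0 0 0")

```text
clock: 2.5
ee_pos: [0.4492, 0.244, 0.1899]
orientation: [-1.571, 0.001, -0.787]
contact_force: [-0.4, -0.4, -0.6]
opening: 0.0854
```

```bash
python3 - <<'E'
from h import *
s=telemetry.observe(); print(s["clock"],s["qpos"],s["ee_pos"],s["orientation"])
p=vision.get_image("wrist"); save(p,"w1.png"); X=cloud(p); px=p["pixels"].astype(int)
near=(abs(X[...,0]-.445)<.08)&(abs(X[...,1]-.24)<.08)
gold=near&(px[...,0]-px[...,2]>50)&(X[...,2]>.07)
P=X[gold]; print(len(P),np.nanpercentile(P,[2,50,98],axis=0))
if len(P)>5: print(cv2.minAreaRect(P[P[:,2]>.085][:,:2].astype(np.float32)))
b=near&(X[...,2]>.044)&(X[...,2]<.056); print(cv2.minAreaRect(X[b][:,:2].astype(np.float32)))
for r in vision.tip_of(p,"key_grip"): print(r["p"],r["uv"],at_z(p,r["uv"],.081))
E
```

```text
2.5 [ 0.2648  0.0805  1.8068  0.0003  1.2548 -0.519 ] [0.4492 0.244  0.1899] [-1.5711  0.0005 -0.7871]
1106 [[0.4318 0.2317 0.0941]
 [0.4469 0.2474 0.096 ]
 [0.4628 0.2618 0.0976]]
((0.44752922654151917, 0.24639493227005005), (0.009123696014285088, 0.04329541698098183), 45.23637771606445)
((0.44774702191352844, 0.24636229872703552), (0.09010104835033417, 0.09037620574235916), 61.834625244140625)
0.58 [320.5, 232.8] [0.4464 0.2453 0.081 ]
0.57 [453.0, 33.5] [0.4185 0.3739 0.081 ]
```

View pics/w1.png

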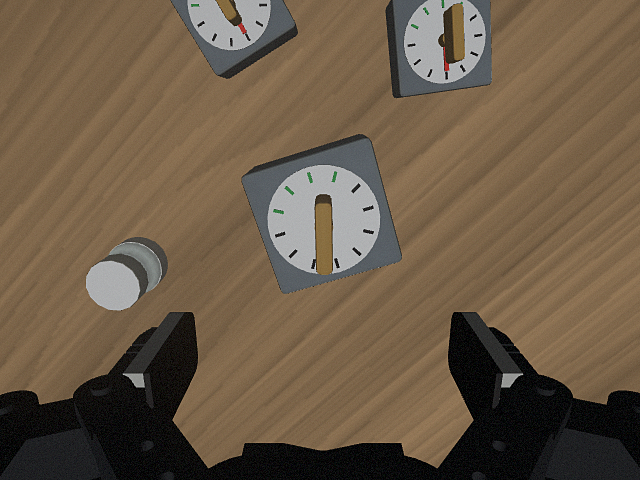

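```bash
python3 -c "
from h import *
plan([.448,.2455,.063],-.783,7,g=0,p0=[.449,.2445,.19],y0=-.7854)"
```

```text
0 -0.0002 0.0181 -0 -0; 0 -0.0002 0.0182 -0 -0; 0 -0.0002 0.0181 -0 -0.1; 0 -0.0002 0.0182 0 0; 0 -0.0002 0.0181 0 0; 0 -0.0002 0.0182 0 -0; 0 -0.0002 0.0181 0 -0
ends [0.448  0.2455 0.063 ] -0.7836546707480057
```

jog_arm(commands="0 -0.0002 0.0181 0 0; 0 -0.0002 0.0182 0 0; 0 -0.0002 0.0181 0 -0.1; 0 -0.0002 0.0182 0 0; 0 -0.0002 0.0181 0 0; 0 -0.0002 0.0182 0 0; 0 -0.0002 0.0181 0 0; 0 0 0 0 0")

```text
clock: 3.4
ee_pos: [0.4453, 0.2459, 0.0609]
orientation: [-1.575, 0.002, -0.782]
contact_force: [-0.3, -0.0, -0.4]
opening: 0.0423
```

jog_arm(commands="-1 0 0 0 0; -1 0 0 0 0; -1 0 0 0 0; -1 0 0 0 0; -1 0 0 0 0; -1 0 0 0 0", grip_force=40)

```text
clock: 4.0
ee_pos: [0.4483, 0.2457, 0.0642]
orientation: [-1.57, -0.0, -0.784]
contact_force: [-4.0, -1.3, 6.5]
opening: 0.0093
```

```bash
python3 - <<'E'
from h import *
s=telemetry.observe(); print(s)
E
```

```text
{'clock': 4.0, 'qpos': array([ 0.2687,  0.2624,  1.8884,  0.0004,  0.9898, -0.5185]), 'qvel': array([ 0.0013,  0.0008, -0.0012,  0.0001,  0.0008, -0.0003]), 'joint_efforts': array([ -0.7654, -38.8519, -27.6879,  -0.1609,  -1.111 ,  -0.01  ]), 'ee_pos': array([0.4483, 0.2457, 0.0642]), 'orientation': array([-1.5698, -0.0002, -0.7838]), 'contact_force': array([-3.9746, -1.329 ,  6.5064]), 'torque': array([-0.1138,  0.5723, -0.0141]), 'opening': 0.009309510011885447}
```

jog_arm(commands="-1 0 0 0 3; -1 0 0 0 6; -1 0 0 0 7; -1 0 0 0 7; -1 0 0 0 7; -1 0 0 0 7; -1 0 0 0 7; -1 0 0 0 7; -1 0 0 0 7; -1 0 0 0 6; -1 0 0 0 3; -1 0 0 0 0")

```text
clock: 5.2
ee_pos: [0.4491, 0.2459, 0.0642]
orientation: [-1.569, 0.002, -1.954]
contact_force: [-0.3, 0.4, 6.1]
opening: 0.0092
```

jog_arm(commands="-1 0 0 0 3; -1 0 0 0 6; -1 0 0 0 7; -1 0 0 0 7; -1 0 0 0 7; -1 0 0 0 7; -1 0 0 0 7; -1 0 0 0 7; -1 0 0 0 7; -1 0 0 0 6; -1 0 0 0 3; -1 0 0 0 0")

```text
clock: 6.4
ee_pos: [0.4495, 0.2452, 0.0642]
orientation: [-1.571, 0.003, -3.122]
contact_force: [1.0, -2.7, 5.1]
opening: 0.0095
```

```bash
python3 - <<'E'
from h import *
s=telemetry.observe(); print(s)
E
```

```text
{'clock': 6.4, 'qpos': array([ 0.2678,  0.263 ,  1.8876, -0.001 ,  0.988 ,  1.8199]), 'qvel': array([ 0.0012, -0.0007,  0.0004,  0.0017, -0.0002, -0.0425]), 'joint_efforts': array([  1.3127, -38.8044, -25.7601,   0.5816,  -0.0745,   0.4587]), 'ee_pos': array([0.4495, 0.2452, 0.0642]), 'orientation': array([-1.5707,  0.003 , -3.1223]), 'contact_force': array([ 0.9813, -2.7439,  5.0562]), 'torque': array([-0.3786,  0.0371, -0.0476]), 'opening': 0.009502183114179044}
```

jog_arm(commands="-1 0 0 0 3; -1 0 0 0 3; -1 0 0 0 3; -1 0 0 0 3; -1 0 0 0 2; -1 0 0 0 0")

```text
clock: 7.0
ee_pos: [0.4495, 0.2451, 0.0642]
orientation: [-1.571, 0.003, 2.917]
contact_force: [1.9, -3.6, 5.7]
opening: 0.0095
```

```bash
python3 - <<'E'
from h import *
s=telemetry.observe(); print(s["orientation"],s["torque"],s["contact_force"],s["joint_efforts"],s["qpos"])
E
```

```text
[-1.5711  0.0029  2.9171] [-0.5287  0.0451 -0.0443] [ 1.9254 -3.64    5.6765] [  1.6689 -38.7055 -25.8455   0.7626  -0.177    0.2819] [ 0.2677  0.263   1.8877 -0.0013  0.9882  2.0637]
```

jog_arm(commands="-1 0 0 0 3; -1 0 0 0 3; -1 0 0 0 2; -1 0 0 0 0")

```text
clock: 7.4
ee_pos: [0.4495, 0.245, 0.0642]
orientation: [-1.571, 0.003, 2.777]
contact_force: [1.0, -2.3, 5.5]
opening: 0.0093
```

```bash
python3 - <<'E'
from h import *
s=telemetry.observe(); print(s["orientation"],s["torque"],s["contact_force"],s["joint_efforts"],s["qpos"])
E
```

```text
[-1.5713  0.0028  2.7774] [-0.5238  0.0494 -0.0286] [ 1.0447 -2.3271  5.4971] [  1.85   -38.6273 -25.9115   0.8577  -0.2545   0.2837] [ 0.2676  0.2629  1.8877 -0.0015  0.9883  2.2033]
```

jog_arm(commands="-1 0 0 0 3; -1 0 0 0 3; -1 0 0 0 2; -1 0 0 0 0")

```text
clock: 7.8
ee_pos: [0.4494, 0.2449, 0.0642]
orientation: [-1.572, 0.003, 2.638]
contact_force: [0.1, -3.7, 7.3]
opening: 0.0093
```

```bash
python3 - <<'E'
from h import *
s=telemetry.observe(); print(s["orientation"],s["torque"],s["contact_force"],s["joint_efforts"],s["qpos"])
E
```

```text
[-1.5715  0.0027  2.6379] [-0.6412  0.0421 -0.0093] [ 0.1225 -3.6827  7.3053] [  2.0091 -38.5348 -25.9897   0.9445  -0.3433   0.2852] [ 0.2676  0.2629  1.8878 -0.0016  0.9885  2.343 ]
```

jog_arm(commands="-1 0 0 0 3; -1 0 0 0 3; -1 0 0 0 2; -1 0 0 0 0")

```text
clock: 8.2
ee_pos: [0.4494, 0.2448, 0.0643]
orientation: [-1.571, 0.004, 2.503]
contact_force: [1.2, -4.4, 7.1]
opening: 0.0095
```

```bash
python3 - <<'E'
from h import *
s=telemetry.observe(); print(s["orientation"],s["torque"],s["contact_force"],s["joint_efforts"],s["qpos"])
E
```

```text
[-1.5712  0.0037  2.503 ] [-0.591   0.1461  1.9407] [ 1.1515 -4.3696  7.143 ] [ -0.1338 -38.1845 -25.8525   1.9825  -0.43     2.2516] [ 0.2683  0.2627  1.8877 -0.0032  0.9886  2.4794]
```

jog_arm(commands="-1 0 0 0 1; -1 0 0 0 0; -1 0 0 0 0")

```text
clock: 8.5
ee_pos: [0.4494, 0.2448, 0.0644]
orientation: [-1.571, 0.004, 2.487]
contact_force: [0.3, -2.8, 7.5]
opening: 0.0097
```

```bash
python3 - <<'E'
from h import *
s=telemetry.observe(); print(s["orientation"],s["torque"],s["contact_force"],s["joint_efforts"],s["qpos"])
E
```

```text
[-1.5711  0.0039  2.4875] [-0.6148  0.1153  2.2483] [ 0.3147 -2.8079  7.5433] [ -0.3833 -38.099  -25.8029   2.1683  -0.4509   2.2589] [ 0.2685  0.2627  1.8877 -0.0036  0.9886  2.4954]
```

jog_arm(commands="-0.4 0 0 0 0; -0.2 0 0 0 0; 0 0 0 0 0; 0 0 0 0 0")

```text
clock: 8.9
ee_pos: [0.448, 0.2454, 0.0629]
orientation: [-1.571, -0.0, 2.48]
contact_force: [-0.2, 0.4, 0.1]
opening: 0.0427
```

jog_arm(commands="0 0 -0.02 0 0; 0 0 -0.035 0 0; 0 0 -0.04 0 0; 0 0 -0.035 0 0; 0 0 -0.01 0 0; 0 0 0 0 0; 0 0 0 0 0")

```text
clock: 9.6
ee_pos: [0.4473, 0.2452, 0.2017]
orientation: [-1.569, -0.001, 2.48]
contact_force: [-0.2, 0.6, -0.6]
opening: 0.0422
```

```bash
python3 - <<'E'
from h import *
s=telemetry.observe(); print(s["clock"],s["ee_pos"],s["orientation"])
p=vision.get_image("wrist"); save(p,"w2.png"); X=cloud(p); px=p["pixels"].astype(int)
near=(abs(X[...,0]-.445)<.08)&(abs(X[...,1]-.24)<.08)
gold=near&(px[...,0]-px[...,2]>50)&(X[...,2]>.07)
P=X[gold]; print(len(P))
print(cv2.minAreaRect(P[P[:,2]>.085][:,:2].astype(np.float32)))
E
```

```text
9.6 [0.4473 0.2452 0.2017] [-1.5694 -0.0012  2.4799]
1028
((0.44801008701324463, 0.2463034838438034), (0.009235247038304806, 0.04276847839355469), 58.57115173339844)
```

View pics/w2.png

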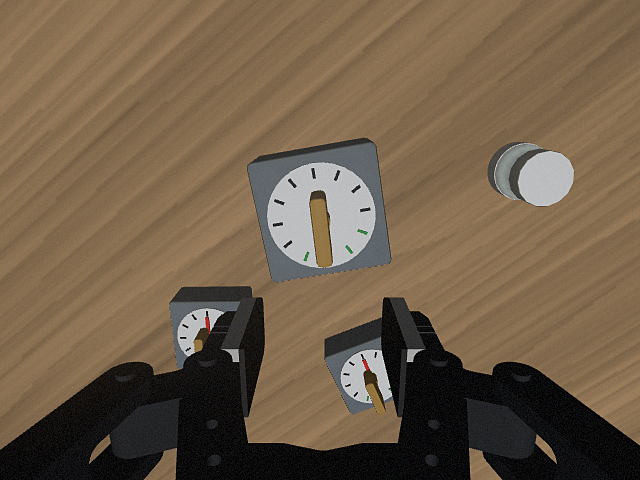

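```bash
python3 -c "
from h import *
plan([.634,-.162,.26],3.048,12,g=0.3,p0=[.448,.2455,.203],y0=2.48)"
```

```text
0.3 -0.0331 -0.0048 0.0173 -2.7; 0.3 -0.0322 -0.0047 0.0188 -2.7; 0.3 -0.0314 -0.0047 0.0203 -2.7; 0.3 -0.0303 -0.0048 0.0218 -2.7; 0.3 -0.0293 -0.0047 0.0231 -2.8; 0.3 -0.0281 -0.0048 0.0246 -2.7; 0.3 -0.0269 -0.0047 0.0258 -2.7; 0.3 -0.0256 -0.0048 0.0271 -2.7; 0.3 -0.0244 -0.0047 0.0283 -2.7; 0.3 -0.023 -0.0048 0.0294 -2.7; 0.3 -0.0216 -0.0047 0.0305 -2.7; 0.3 -0.0201 -0.0048 0.0314 -2.7
ends [ 0.634 -0.162  0.26 ] 3.047232006898159
```

jog_arm(commands="0.3 -0.0331 -0.0048 0.0173 -2.7; 0.3 -0.0322 -0.0047 0.0188 -2.7; 0.3 -0.0314 -0.0047 0.0203 -2.7; 0.3 -0.0303 -0.0048 0.0218 -2.7; 0.3 -0.0293 -0.0047 0.0231 -2.8; 0.3 -0.0281 -0.0048 0.0246 -2.7; 0.3 -0.0269 -0.0047 0.0258 -2.7; 0.3 -0.0256 -0.0048 0.0271 -2.7; 0.3 -0.0244 -0.0047 0.0283 -2.7; 0.3 -0.023 -0.0048 0.0294 -2.7; 0.3 -0.0216 -0.0047 0.0305 -2.7; 0.3 -0.0201 -0.0048 0.0314 -2.7")

```text
clock: 10.85
ee_pos: [0.6336, -0.1632, 0.2573]
orientation: [-1.572, -0.004, 3.049]
contact_force: [0.6, 0.8, -0.6]
opening: 0.0556
```

jog_arm(commands="0.3 0 0 0 0; 0.3 0 0 0 0; 0.3 0 0 0 0")

```text
clock: 11.15
ee_pos: [0.6331, -0.161, 0.2581]
orientation: [-1.572, -0.003, 3.047]
contact_force: [0.4, 0.4, 0.3]
opening: 0.0559
```

```bash
python3 - <<'E'
from h import *
s=telemetry.observe(); print(s["clock"],s["ee_pos"],s["orientation"],s["qpos"],s["contact_force"])
p=vision.get_image("wrist"); save(p,"w3.png"); X=cloud(p); px=p["pixels"].astype(int)
red=(px[...,0]>120)&(px[...,1]<60)&(px[...,2]<70)&(X[...,2]>.12); Q=X[red]
print("red",len(Q),np.nanpercentile(Q,[2,50,98],axis=0))
T=Q[Q[:,2]>.181]; print("knobtop",len(T),T.mean(0),cv2.minAreaRect(T[:,:2].astype(np.float32)))
for k,z in dict(bolt_grip=.165,keeper_lip=.111,gate_hinge=.11).items():
    for r in vision.tip_of(p,k)[:2]: print(k,r["p"],r["uv"],at_z(p,r["uv"],z))
E
```

```text
11.15 [ 0.6331 -0.161   0.2581] [-1.5722 -0.003   3.0473] [-0.4305  0.3352  1.3631  0.0004  1.4466  1.2346] [0.3749 0.3574 0.3119]
red 85 [[ 0.6311 -0.1679  0.1259]
 [ 0.6391 -0.1567  0.1693]
 [ 0.6403 -0.1526  0.1861]]
knobtop 17 [ 0.6353 -0.1607  0.1851] ((0.6351308822631836, -0.16056907176971436), (0.015288027934730053, 0.009817021898925304), 79.98516845703125)
bolt_grip 0.85 [323.6, 240.5] [ 0.633  -0.1603  0.165 ]
keeper_lip 0.81 [443.5, 221.1] [ 0.6226 -0.2431  0.111 ]
gate_hinge 0.57 [71.8, 213.0] [0.6523 0.0135 0.11  ]
```

View pics/w3.png

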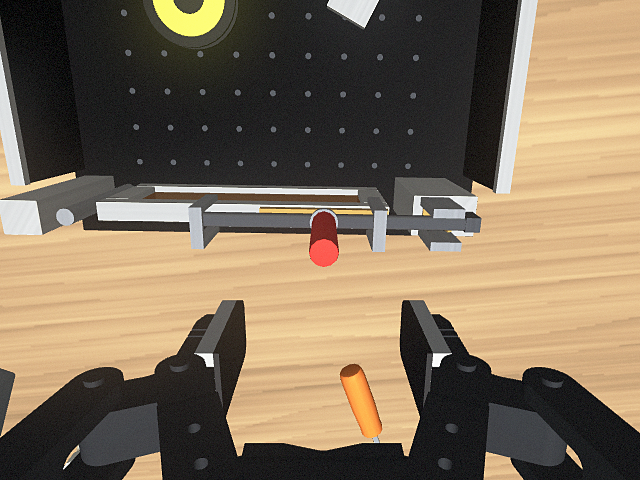

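jog_arm(commands="0.3 -0.001 0.016 0 0; 0.3 0 0.02 0 0; 0.3 0 0.02 0 0; 0.3 0 0.02 0 0; 0.3 0 0.02 0 0; 0.3 0 0.014 0 0; 0.3 0 0 0 0; 0.3 0 0 0 0")

```text
clock: 12.15
ee_pos: [0.635, -0.162, 0.1499]
orientation: [-1.571, -0.0, 3.047]
contact_force: [-0.1, -0.4, 0.2]
opening: 0.0556
```

jog_arm(commands="-1 0 0 0 0; -1 0 0 0 0; -1 0 0 0 0; -1 0 0 0 0; -1 0 0 0 0; -1 0 0 0 0", grip_force=60)

```text
clock: 12.75
ee_pos: [0.6357, -0.1618, 0.1513]
orientation: [-1.571, 0.002, 3.048]
contact_force: [-1.3, 3.5, 5.9]
opening: 0.0144
```

```bash
python3 - <<'E'
from h import *
s=telemetry.observe(); print(s["clock"],s["ee_pos"],s["orientation"],s["qpos"],s["contact_force"],s["opening"])
p=vision.get_image("scene"); save(p,"s3.png",(150,200,400,400),3)
E
```

```text
12.75 [ 0.6357 -0.1618  0.1513] [-1.571   0.0018  3.0475] [-0.4302  0.4296  1.4582  0.0008  1.2522  1.2344] [-1.3237  3.4729  5.8866] 0.014379182936729958
```

View pics/s3.png

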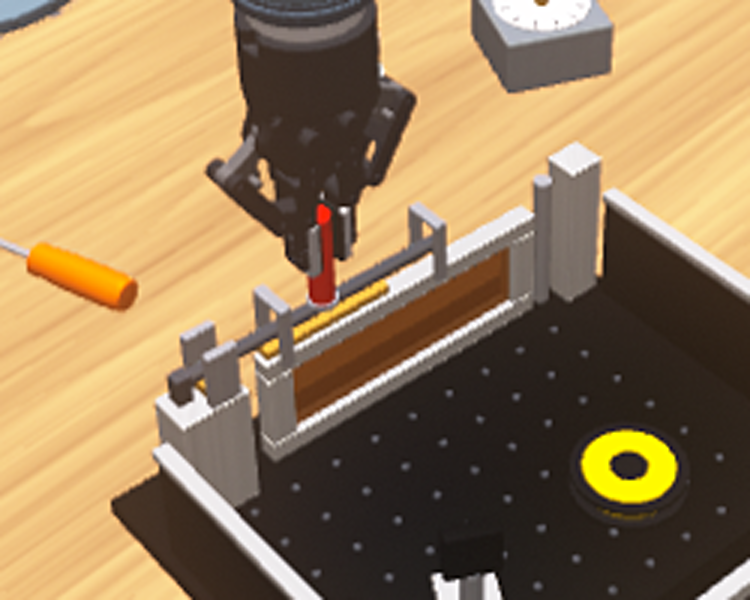

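jog_arm(commands="-1 0 -0.003 0 0; -1 0 -0.004 0 0; -1 0 -0.003 0 0; -1 0 -0.002 0 0; -1 0 0 0 0; -1 0 0 0 0")

```text
clock: 13.4
ee_pos: [0.635, -0.1618, 0.162]
orientation: [-1.571, 0.0, 3.047]
contact_force: [2.7, 3.7, -1.7]
opening: 0.0144
```

```bash
python3 - <<'E'
from h import *
s=telemetry.observe(); print(s["clock"],s["ee_pos"],s["orientation"],s["qpos"],s["contact_force"],s["opening"])
p=vision.get_image("scene"); save(p,"s4.png",(190,240,320,340),6)
p=vision.get_image("wrist"); save(p,"w4.png")
E
```

```text
13.4 [ 0.635  -0.1618  0.162 ] [-1.5714  0.      3.0473] [-0.4304  0.4184  1.4508  0.0006  1.2726  1.2344] [ 2.7468  3.717  -1.6732] 0.014394505627450541
```

View pics/s4.png

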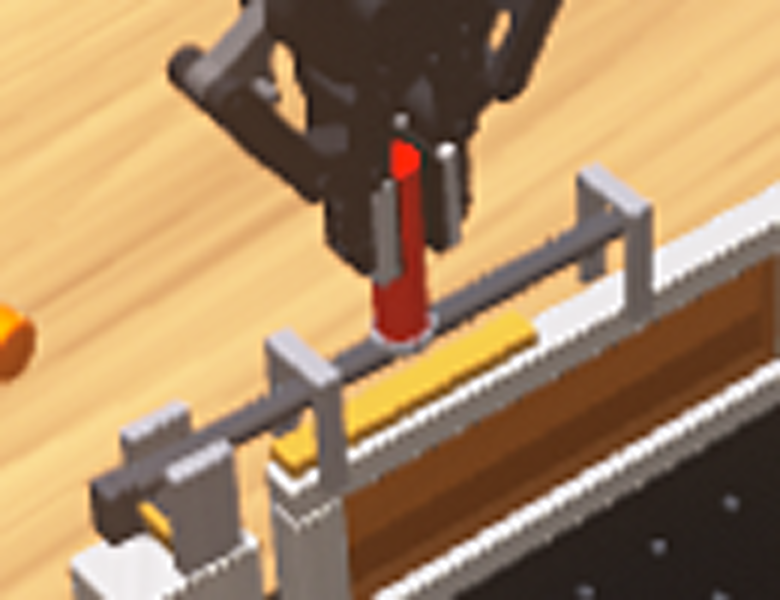

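View pics/w4.png

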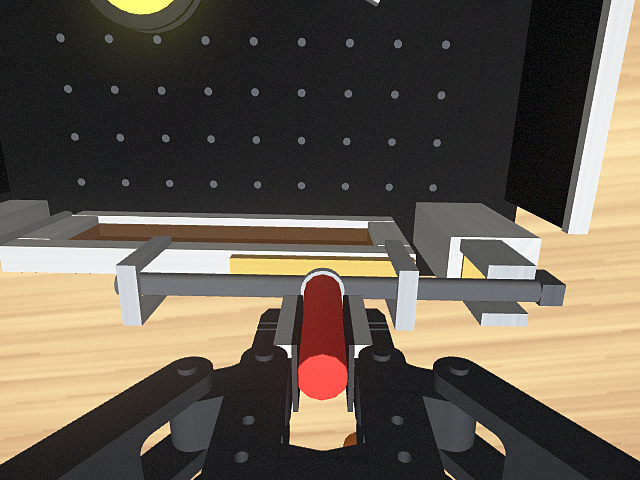

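jog_arm(commands="-1 0 0 -0.003 0; -1 0 0 -0.005 0; -1 0 0 -0.006 0; -1 0 0 -0.006 0; -1 0 0 -0.004 0; -1 0 0 0 0; -1 0 0 0 0")

```text
clock: 14.2
ee_pos: [0.6374, -0.1376, 0.1621]
orientation: [-1.571, 0.0, 3.048]
contact_force: [2.2, 1.4, -2.6]
opening: 0.0143
```

jog_arm(commands="-1 0 0 -0.003 0; -1 0 0 -0.005 0; -1 0 0 -0.006 0; -1 0 0 -0.005 0; -1 0 0 -0.004 0; -1 0 0 0 0; -1 0 0 0 0")

```text
clock: 14.9
ee_pos: [0.6396, -0.1147, 0.1621]
orientation: [-1.571, 0.0, 3.048]
contact_force: [2.5, 2.1, -1.3]
opening: 0.0141
```

```bash
python3 - <<'E'
from h import *
s=telemetry.observe(); print(s["clock"],s["ee_pos"],s["orientation"],s["contact_force"],s["opening"])
p=vision.get_image("scene"); save(p,"s5.png",(190,240,320,340),6)
p=vision.get_image("wrist"); save(p,"w5.png")
E
```

```text
14.9 [ 0.6396 -0.1147  0.1621] [-1.5714  0.0002  3.0477] [ 2.5247  2.0672 -1.2804] 0.014128700967829096
```

View pics/s5.png

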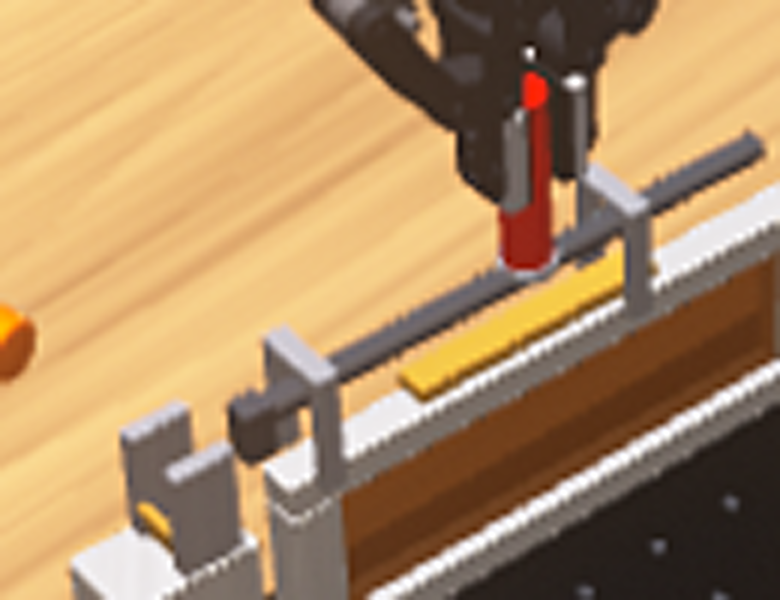

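jog_arm(commands="-1 0 0 -0.001 0; -1 0 0 -0.001 0; -1 0 0 0 0; -1 0 0 0 0")

```text
clock: 15.4
ee_pos: [0.6396, -0.1137, 0.162]
orientation: [-1.57, 0.0, 3.047]
contact_force: [2.5, -2.4, -2.5]
opening: 0.0147
```

```bash
python3 - <<'E'
from h import *
s=telemetry.observe(); print(s["clock"],s["ee_pos"],s["orientation"],s["contact_force"],s["opening"],s["qpos"])
p=s["ee_pos"];y=s["orientation"][2]
H=np.array([.6526,.0125]); r=p[:2]-H; print(np.hypot(*r),np.degrees(np.arctan2(r[0],-r[1])))
# arc rows: gate cw => rotate r by -th
N=15; tot=np.radians(30); cur=p[:2].copy(); yy=y; out=[]
w=np.array([.4,.7]+[1]*11+[.7,.4]); w=w/w.sum(); th=0
for k in w:
    th+=k*tot; c,sn=np.cos(-th),np.sin(-th); t=H+np.array([c*r[0]-sn*r[1],sn*r[0]+c*r[1]])
    d=t-cur; a=np.array([np.cos(yy),np.sin(yy)]); b=np.array([-np.sin(yy),np.cos(yy)])
    out.append("-1 %.4f 0 %.4f %.1f"%(d@a,d@b,np.degrees(k*tot)));cur=t;yy-=k*tot
print("; ".join(out),cur)
E
```

```text
15.4 [ 0.6396 -0.1137  0.162 ] [-1.5705  0.0001  3.047 ] [ 2.4535 -2.3923 -2.4955] 0.014684512052882149 [-0.3581  0.4064  1.4671 -0.0003  1.2679  1.3074]
0.1268779788748 -5.876346314089495
-1 0.0020 0 -0.0000 0.9; -1 0.0035 0 -0.0001 1.6; -1 0.0050 0 -0.0001 2.3; -1 0.0050 0 -0.0001 2.3; -1 0.0050 0 -0.0001 2.3; -1 0.0050 0 -0.0001 2.3; -1 0.0050 0 -0.0001 2.3; -1 0.0050 0 -0.0001 2.3; -1 0.0050 0 -0.0001 2.3; -1 0.0050 0 -0.0001 2.3; -1 0.0050 0 -0.0001 2.3; -1 0.0050 0 -0.0001 2.3; -1 0.0050 0 -0.0001 2.3; -1 0.0035 0 -0.0001 1.6; -1 0.0020 0 -0.0000 0.9 [ 0.5782 -0.0903]
```

jog_arm(commands="-1 0.002 0 0 0.9; -1 0.0035 0 -0.0001 1.6; -1 0.005 0 -0.0001 2.3; -1 0.005 0 -0.0001 2.3; -1 0.005 0 -0.0001 2.3; -1 0.005 0 -0.0001 2.3; -1 0.005 0 -0.0001 2.3; -1 0 0 0 0")

```text
clock: 16.2
ee_pos: [0.6091, -0.1067, 0.1619]
orientation: [-1.571, -0.001, 2.801]
contact_force: [3.0, -3.1, -3.7]
opening: 0.0145
```

```bash
python3 - <<'E'
from h import *
s=telemetry.observe(); print(s["clock"],s["ee_pos"],s["orientation"],s["contact_force"],s["opening"],s["qpos"])
r=s["ee_pos"][:2]-np.array([.6526,.0125]); print(np.hypot(*r),np.degrees(np.arctan2(r[0],-r[1])))
p=vision.get_image("scene"); save(p,"s6.png",(190,220,350,360),5)
E
```

```text
16.2 [ 0.6091 -0.1067  0.1619] [-1.5705 -0.0008  2.8015] [ 3.0044 -3.0535 -3.7237] 0.014506134617911212 [-0.3649  0.3422  1.5537 -0.0003  1.2464  1.5461]
0.12685304424342025 -20.06627441063107
```

View pics/s6.png

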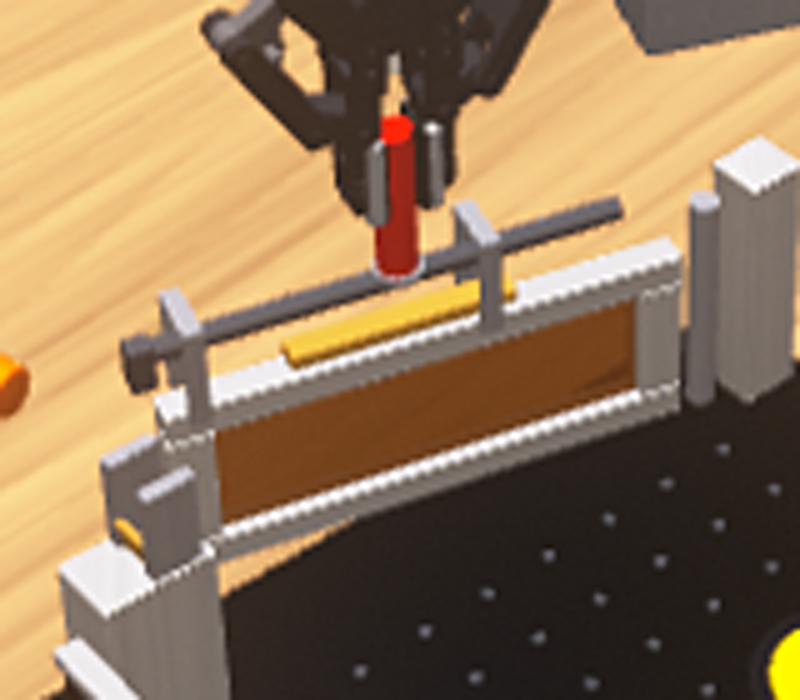

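Gate at about 14°, swinging well. I'll continue the remaining ~16°.

jog_arm(commands="-1 0.004 0 -0.0001 1.8; -1 0.005 0 -0.0001 2.3; -1 0.005 0 -0.0001 2.3; -1 0.005 0 -0.0001 2.3; -1 0.005 0 -0.0001 2.3; -1 0.005 0 -0.0001 2.3; -1 0.004 0 -0.0001 1.8; -1 0.002 0 0 0.9; -1 0 0 0 0; -1 0 0 0 0; -1 0 0 0 0")

```text
clock: 17.35
ee_pos: [0.579, -0.0908, 0.162]
orientation: [-1.571, -0.0, 2.524]
contact_force: [1.7, -2.5, -1.1]
opening: 0.0145
```

```bash
python3 - <<'E'
from h import *
s=telemetry.observe(); print(s["clock"],s["ee_pos"],s["orientation"],s["contact_force"],s["torque"],s["opening"],s["qpos"])
r=s["ee_pos"][:2]-np.array([.6526,.0125]); a=np.degrees(np.arctan2(r[0],-r[1]));print(np.hypot(*r),a,"opened",a+5.88)
p=vision.get_image("scene"); save(p,"s7.png",(160,150,420,370),3)
p=vision.get_image("top"); save(p,"t7.png")
X=cloud(p)
m=(X[...,2]>.09)&(X[...,2]<.106)&(X[...,0]>.5)&(X[...,0]<.66)&(X[...,1]<0)&(X[...,1]>-.2)
P=X[m][:,:2].astype(np.float32); print(len(P), cv2.fitLine(P,cv2.DIST_HUBER,0,.01,.01).ravel())
E
```

```text
17.35 [ 0.579  -0.0908  0.162 ] [-1.5706 -0.0001  2.5242] [ 1.7103 -2.5417 -1.1352] [-0.4384 -0.3202  0.0231] 0.014479607789006742 [-0.3579  0.2745  1.6409 -0.0002  1.2263  1.8304]
0.12685909481763838 -35.46443696511928 opened -29.584436965119284
375 [ 0.6016  0.7988  0.5972 -0.0559]
```

View pics/s7.png

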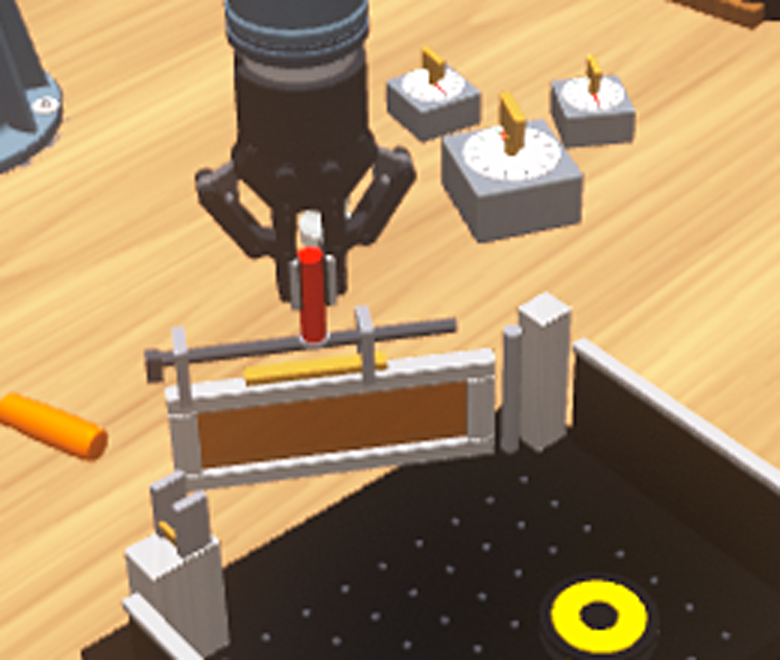

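View pics/t7.png

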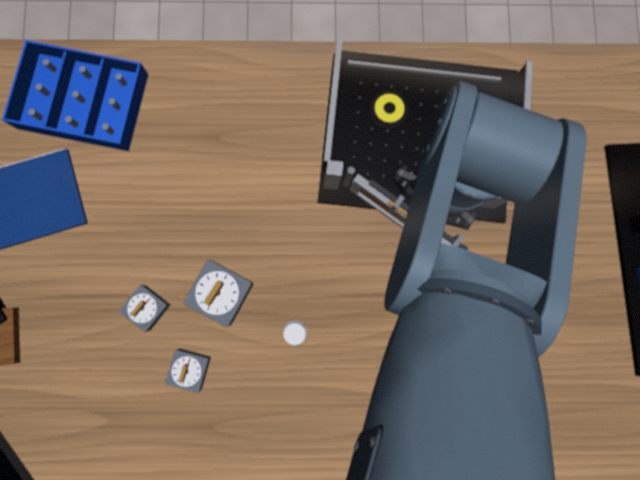

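jog_arm(commands="-1 0 0 0 0; -1 0 0 0 0; -1 0 0 0 0; -1 0 0 0 0; -1 0 0 0 0")

```text
clock: 17.95
ee_pos: [0.5789, -0.0908, 0.162]
orientation: [-1.571, -0.0, 2.524]
contact_force: [1.7, -3.1, -2.5]
opening: 0.0143
```

```bash
python3 - <<'E'
from h import *
s=telemetry.observe(); print(s["clock"],s["ee_pos"],s["contact_force"],s["opening"])
p=vision.get_image("top"); X=cloud(p); px=p["pixels"].astype(int)
g=(abs(X[...,0]-.448)<.05)&(abs(X[...,1]-.245)<.05)&(px[...,0]-px[...,2]>50)&(X[...,2]>.08)
print(cv2.minAreaRect(X[g][:,:2].astype(np.float32)))
print(job.hand_in())
E
```

```text
17.95 [ 0.5789 -0.0908  0.162 ] [ 1.7151 -3.0973 -2.5454] 0.014346377856204672
((0.4475054442882538, 0.2442905604839325), (0.008837373927235603, 0.04088321700692177), 58.359535217285156)
the job is handed in; nothing more can be done
None
```

I wound the large timer's key clockwise to its stop, then opened the gate to about 30° and handed the job in at about 18 s, still holding it. The hand-in gives no verdict.

- **Key:** The wrist torque rose from about 0.05 to over 2 N m at the stop. After I let go, the camera showed the wing had turned about 2.91 rad, which puts the start near 0.29. The gripper itself had turned about 5° further than the wing, so the pads slipped a little on the bar once it was stopped. The wing had not moved back by hand-in.
- **Bolt:** I lifted the knob about 11 mm and drew it back until the force reversed. By then the knob was 127 mm from the hinge axis, the fully-back distance. The scene picture shows the bolt's tooth clear of the keeper.
- **Gate:** It opened 29.6° by the arm's position and about 31° by a line fitted to the camera depth. The arm had held steady for over half a second before hand-in, with only about 4 N on the tool.
- **Other items:** In the last pictures the jar, the screwdriver and the spool look unmoved. The arm hid most of the mirror mount, so I didn't recheck it, but the gripper stayed well above it throughout.

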